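# Load the engraving fixture with nameplate blanks from the hasped box

### The arm

A 7-joint arm with a two-finger parallel gripper is mounted at the origin on a cart in front of the work surface, level with it; the furniture and walls round the work are solid. World frame = base frame: x ahead of the robot, y to its left, z up, the work surface at z = 0. Lengths are in m, angles in rad, forces in N, time in s.
With the tool pointing down it reaches from about 0.425 to 0.95 m from the base axis. Payload 4.7 kg.
Tool frame: the origin (TCP) lies on the centre line of the jaws, within the pads' length; the fingertips stand robot.nose_length ahead of it and the grasp point (between the pads) lies 8 mm behind it (robot.nose_length is the distance from the TCP to the fingertips, in m); z points along the fingers, y is the line along which they close (so a half turn about z gives the same grasp; the last joint's range is limited). The gripper opens to 85 mm and grips with 20 to 120 N. Pads are 22 mm wide; open, the fingers measure 114 mm over their backs; the gripper's body (76 mm by 85 mm) begins 54 mm behind the grasp point. The pads swing forward as they close: fully open they stand 13 mm farther back than shut.
Start: joints at [-1.179, 0.469, -0.049, 1.532, 0.024, 1.141, -0.082], TCP at [0.276, 0.616, 0.242] pointing down, gripper open.
Joint ranges: [-2.59, 2.59], [-0.33, 1.99], [-1.39, 1.29], [0.1, 2.45], [-1.04, 4.18], [0.21, 1.99], [-2.66, 2.66]. Speed limits (rad/s): [2.57, 2.57, 3.14, 3.14, 3.14, 3.14, 3.14].

### API

Orientations are given as [roll, pitch, yaw] about the fixed x, y, z axes, in that order (R = Rz(yaw) Ry(pitch) Rx(roll)).
In Python, from plant import robot gives the robot as it stands. Calls block until the motion is done:
- robot.goto(position, orientation): joint-space move of the TCP to a pose.
- robot.move_straight(position, vel=0.15, attitude=None, contact_N=None): straight line of the TCP; attitude=None keeps the orientation; vel is the mean speed in m/s. With contact_N (N) it stops when the force on the tool has changed by that much, and returns True; else False.
- robot.move_joints(angles): joint-space move.
- robot.grip(opening, strength=None): opening from 0.0 (shut) to 1.0 (fully open); strength is the grip in N (None keeps the last); returns when the fingers have stopped.
- robot.sleep(seconds).
- robot.inverse_kinematics(position, orientation): joint angles nearest the present ones, or None.
- robot.sense(): the state.
- robot.grab_frame(name): name is "scene" or "top"; returns a dict with "image" (384x512x3 uint8, red, green, blue), "range_z" (384x512 float32, m along the optical axis (not along the pixel's ray), 0 where there is no reading), "fx", "fy", "cx", "cy" (pixels), "dist_coeffs" ([k1, k2, p1, p2, k3] as OpenCV has them; the pictures are not rectified), "R" (3x3) and "t" (3): a world point X has camera coordinates R X + t. Camera axes: x right, y down, z forward; pixel columns grow to the right and rows downward; lengths in m; the calibration is good to about 2 mm. A picture is of the moment at which its call begins.
A pose or a line that the arm cannot do raises robot.IKError and nothing moves.
- robot.close_job(): hands the job in; it is judged then, once.
The state is a dict: "t": time; "joint_pos": joint angles; "joint_velocities": joint speeds; "effort": joint torques, N m; "tcp_pos": TCP position; "tcp_rot": TCP orientation; "wrist_force": force on the tool from outside, world axes, zero at the start; "torque": the same for the moment, N m; "opening": opening from 0.0 (shut) to 1.0 (fully open); "gripper_force": force on a finger pad.
Only numpy, scipy, OpenCV 4.12 (cv2) and the standard library are available. Lean on these libraries where they do the work, as an engineer would, in place of code of your own. Each camera call takes 0.05 s, during which the arm holds its last target. There are 200 camera calls.

### The job

Set up the next engraving batch: swing the hasp off the wooden box, open its lid, and clamp every brass blank that is in it in the fixture, one to a nest, lying flat and home against the nest's rail and end stop with the sprung arm drawn back to let it in and then let go so that it bears on the blank's corner. Then shut the box and swing the hasp back down over its staple, leaving the other things on the bench undisturbed.

Things in the scene. Friction and masses are not known exactly. Their poses are not given: they have to be found in the camera images.
- blank_1: Brass nameplate blank, a plate 90 x 32 x 10 mm with its four corners clipped 7 mm at 45 degrees, about 0.26 kg, all alike; None if absent. Origin: centre of its underside; x along its 90 mm length, z up. Either end first is right.
- blank_2: Brass nameplate blank, a plate 90 x 32 x 10 mm with its four corners clipped 7 mm at 45 degrees, about 0.26 kg, all alike; None if absent. Origin: centre of its underside; x along its 90 mm length, z up. Either end first is right.
- blank_3: Brass nameplate blank, a plate 90 x 32 x 10 mm with its four corners clipped 7 mm at 45 degrees, about 0.26 kg, all alike; None if absent. Origin: centre of its underside; x along its 90 mm length, z up. Either end first is right.
- nest_1 (a point): Nest 1 (nearest the robot): where the centre of a blank's underside is when home, on the bed 12 mm above the table. Axes as the fixture's. The blank's length lies along y; its long side meets the rail at x = -16 mm (10 mm thick, 8 high, with an open notch 38 mm wide about y = 0 for a finger), its end the stop at y = -45 mm (8 high). The arm bears on the +x +y corner.
- clip_1 (a joint): Sprung arm of nest 1: 0 at rest, nest empty; about 0.09 bearing on a blank that is home; grows as drawn back (anticlockwise from above) to its stop at 0.75. Over-centre spring: below 0.42 it pulls shut (4 N at the knob at 0.09, 5 N on the blank), past 0.42 it pushes to the open stop and stays until pushed back past 0.42, when it snaps shut.
- clip_1_knob (a point): Knob of arm 1: upright round pin 12 mm across; this point is on its axis, 11 mm below its top, 39 mm above the table. It moves on a circle of 50 mm radius about the arm's upright pivot at x = -18, y = +62 mm in the nest's axes; at value v it lies at angle v - 0.219 rad from the nest's x axis, seen from the pivot. All else on the fixture is under 27 mm high.
- nest_2 (a point): Nest 2 (middle): where the centre of a blank's underside is when home, on the bed 12 mm above the table. Axes as the fixture's. The blank's length lies along y; its long side meets the rail at x = -16 mm (10 mm thick, 8 high, with an open notch 38 mm wide about y = 0 for a finger), its end the stop at y = -45 mm (8 high). The arm bears on the +x +y corner.
- clip_2 (a joint): Sprung arm of nest 2: 0 at rest, nest empty; about 0.09 bearing on a blank that is home; grows as drawn back (anticlockwise from above) to its stop at 0.75. Over-centre spring: below 0.42 it pulls shut (4 N at the knob at 0.09, 5 N on the blank), past 0.42 it pushes to the open stop and stays until pushed back past 0.42, when it snaps shut.
- clip_2_knob (a point): Knob of arm 2: upright round pin 12 mm across; this point is on its axis, 11 mm below its top, 39 mm above the table. It moves on a circle of 50 mm radius about the arm's upright pivot at x = -18, y = +62 mm in the nest's axes; at value v it lies at angle v - 0.219 rad from the nest's x axis, seen from the pivot. All else on the fixture is under 27 mm high.
- nest_3 (a point): Nest 3 (farthest): where the centre of a blank's underside is when home, on the bed 12 mm above the table. Axes as the fixture's. The blank's length lies along y; its long side meets the rail at x = -16 mm (10 mm thick, 8 high, with an open notch 38 mm wide about y = 0 for a finger), its end the stop at y = -45 mm (8 high). The arm bears on the +x +y corner.
- clip_3 (a joint): Sprung arm of nest 3: 0 at rest, nest empty; about 0.09 bearing on a blank that is home; grows as drawn back (anticlockwise from above) to its stop at 0.75. Over-centre spring: below 0.42 it pulls shut (4 N at the knob at 0.09, 5 N on the blank), past 0.42 it pushes to the open stop and stays until pushed back past 0.42, when it snaps shut.
- clip_3_knob (a point): Knob of arm 3: upright round pin 12 mm across; this point is on its axis, 11 mm below its top, 39 mm above the table. It moves on a circle of 50 mm radius about the arm's upright pivot at x = -18, y = +62 mm in the nest's axes; at value v it lies at angle v - 0.219 rad from the nest's x axis, seen from the pivot. All else on the fixture is under 27 mm high.
- fixture: Steel engraving fixture, fixed, bed 284 x 142 x 12 mm, three nests 85 mm apart along x, each with a fixed rail on its -x side, an end stop on its -y side and a curved sprung arm at its +y end. Origin on the table under the middle nest; x away from the robot, y to the left.
- blank_box: Oak box, fixed, 126 (x) x 220 (y) x 60 mm without its lid, walls 6 mm, felt floor 11 mm above the table. Origin: centre of its underside; x from its front (hasp side, toward the robot) to its hinge side. Blanks lie flat with their length along x in three bays at y = -60, 0, +60 mm, 41 mm wide between comb teeth 11 mm high at x = -36 and +36 mm; the middle is free for fingers.
- box_lid (a joint): Lid, 0 shut, to 1.85 rad open (front edge up and away from the robot). Hinge line along the box's y at x = +63, z = 60 mm in the box's axes; lid 128 mm deep, 10 thick. The stiff hinge holds it wherever it is left; about 5 N at its knob. Locked while the hasp hangs over the staple.
- lid_knob (a point): Centre of the head of the round brass knob on top of the lid, 18 mm across, 16 mm high, 25 mm above the box's rim when shut (8 mm below its top; the lid's top is 10 mm above the rim). It moves on a circle of 93 mm radius about the hinge line, 0.271 rad above level when the lid is shut.
- box_hasp (a joint): Brass hasp hinged on the lid's front edge: 0 hanging down over the staple on the box's front, growing as it swings out toward the robot and up (1.57 straight out), to 2.6. Light; stays where it is left. Clear of the staple from about 0.6.
- hasp_lip (a point): Middle of the hasp's thumb lip: 28 mm wide (box's y), 6 mm thick, standing out 18 mm toward the robot; 25 mm above the table and 18 mm before the box's front face when the hasp hangs. The hasp's hinge line, along the box's y, is at x = -68.5, z = 66.5 mm in the box's axes while the lid is shut; the lip's circle about it has 43 mm radius, 0.296 rad ahead of the hasp.
- stamp_cup: Cup of stamps, 76 mm wide, 77 mm high, a bystander; origin at the centre of its underside.
- thread_cone: Cone of black thread, 69 x 85 x 65 mm, a bystander; origin at the centre of its underside.
- doming_block: Wooden doming block, 55 x 55 x 40 mm, a bystander; origin at the centre of its underside.
- bench_block: Steel bench block, 62 x 62 x 19 mm, a bystander; origin at the centre of its underside.
- pliers_1: Pliers lying flat, 166 mm long, a bystander; origin at the centre of its underside.

How it is judged:
By the outcome, as a careful person would: the job done as asked, in the order asked, and still so for the second after the job is handed in, with the robot touching nothing.
Of blank_1, blank_2, blank_3 only 1 to 3 are there at a start; the rules pass over those that are not, and their reading is None.
At some moment in a run one of blank_1, blank_2, blank_3 may be knocked a few centimetres aside while the robot is not near it.
Once in a run the grip may slacken for a moment while it holds something.
It also fails if it takes over 210 s, if anything falls off the work surface, if the arm or the gripper's body presses on something with over 40 N, if the wrist force passes 120 N, or if a joint passes its speed limit or range.

## Working session

There is one attempt and no reset: what is moved stays moved. The work goes in short steps, each a Python script; the robot and the scene stay as the last script left them, time stands still between calls to the robot, and variables do not carry over. Pictures are saved under pics/ and viewed, at most 14 in all, crops included, and the job is handed in when it is done.

```bash
ls; mkdir -p pics
python3 - <<'E'
from plant import robot
import cv2,numpy as np
s=robot.sense();print(s['t'],s['tcp_pos'],s['tcp_rot'],s['opening'],robot.nose_length)
for n in("scene","top"):
    f=robot.grab_frame(n);cv2.imwrite(f"pics/{n}0.png",cv2.resize(f["image"][:,:,::-1],(800,600),interpolation=cv2.INTER_CUBIC));np.savez(f"{n}0.npz",**f)
    print(n,f["fx"],f["fy"],f["cx"],f["cy"],f["dist_coeffs"],f["R"],f["t"],-np.array(f["R"]).T@f["t"],(f["range_z"]>0).mean())
E
```

```text
pics
plant.py
0.0 [0.2754921  0.61560272 0.24126097] [-3.13963371e+00  6.48010272e-05  2.72080761e+00] 0.9993063154387248 0.011
scene 366.3785420331352 366.3785420331352 255.1903735047695 189.42619587831203 [-0.06456633  0.          0.          0.          0.        ] [[ 0.50327505 -0.86392952  0.01843946]
 [-0.66022665 -0.39820166 -0.63681725]
 [ 0.55750784  0.30832001 -0.77079425]] [-0.34424219  0.43465548  0.8310993 ] [-0.00312474 -0.380565    0.9237503 ] 0.9957733154296875
top 474.4925890430149 474.4925890430149 257.30110551019465 192.90382270182607 [-0.11932464  0.          0.          0.          0.        ] [[-0.06995811 -0.99754197 -0.00398547]
 [-0.97761552  0.06935428 -0.19864009]
 [ 0.19842824 -0.01000023 -0.9800644 ]] [-0.0087337   0.57374729  1.51590502] [ 0.25949489 -0.03334466  1.59961895] 0.9963328043619791
```

View pics/scene0.png

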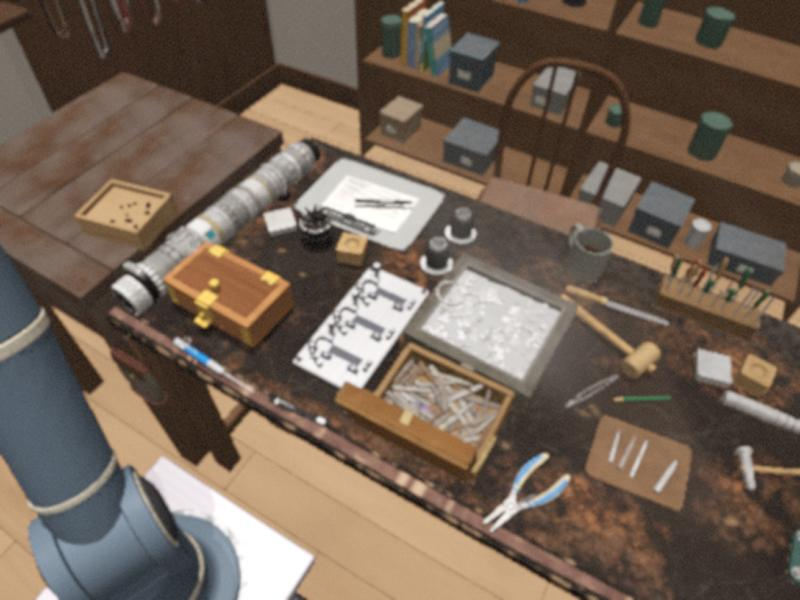

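View pics/top0.png

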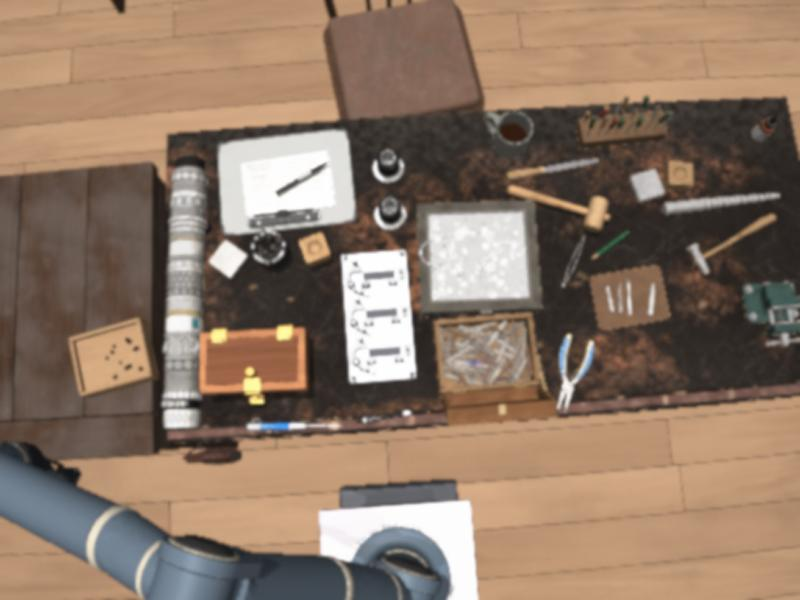

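The scene picture shows the box at about (230,290) and the fixture at (362,325). In the top picture the box lid is at (253,362), with its hasp at (253,388) towards the robot. The fixture is at (378,316), its three arms to the left. I'll measure both from the top view.

```bash
cat > h.py <<'E'
import numpy as np,cv2
def K(f): return np.array([[f["fx"],0,f["cx"]],[0,f["fy"],f["cy"]],[0,0,1.]])
def ray(f,uv):
    p=cv2.undistortPoints(np.float64(uv).reshape(-1,1,2),K(f),np.float64(f["dist_coeffs"])).reshape(-1,2)
    R=np.array(f["R"]);d=np.c_[p,np.ones(len(p))]@R
    return -R.T@np.array(f["t"]),d
def onplane(f,uv,z):
    c,d=ray(f,uv);return c+d*((z-c[2])/d[:,2])[:,None]
def cloud(f):
    z=np.float64(f["range_z"]);h,w=z.shape
    uv=np.stack(np.meshgrid(np.arange(w),np.arange(h)),-1).reshape(-1,2)
    c,d=ray(f,uv);return (c+d*z.reshape(-1,1)).reshape(h,w,3)
def proj(f,X):
    rv=cv2.Rodrigues(np.array(f["R"]))[0]
    return cv2.projectPoints(np.float64(X).reshape(-1,1,3),rv,np.float64(f["t"]),K(f),np.float64(f["dist_coeffs"]))[0].reshape(-1,2)
def load(n): return dict(np.load(n))
def rect(f,mask,z):
    cs=max(cv2.findContours(mask.astype(np.uint8),cv2.RETR_EXTERNAL,cv2.CHAIN_APPROX_NONE)[0],key=cv2.contourArea)
    P=onplane(f,cs.reshape(-1,2),z)[:,:2]
    return cv2.minAreaRect(np.float32(P*1000)),len(cs)
E
python3 - <<'E'
from h import *
f=load('top0.npz');C=cloud(f);im=f['image'].astype(int)
H,W=C.shape[:2];v,u=np.mgrid[:H,:W];s=.64
print('table z',np.median(C[300:310-0,215-0:222,2]), C[250:253,100:108,2].mean())
# lid
roi=(u>115)&(u<210)&(v>195)&(v<265)
m=roi&(C[...,2]>.055)&(C[...,2]<.085);print('lid',rect(f,m,.07),np.median(C[m][:,2]))
roi=(u>210)&(u<272)&(v>150)&(v<252)
g=im.min(2)
m=roi&(g>110);print('bed',rect(f,cv2.morphologyEx(m.astype(np.uint8),cv2.MORPH_CLOSE,np.ones((9,9))),.012))
print('bed z',np.median(C[m][:,2]))
crops=[(110,190,220,270),(205,145,285,260)]
a=f['image'][190:270,110:220];b=f['image'][150:250,205:285]
A=cv2.resize(a,(550,400),interpolation=cv2.INTER_CUBIC);
B=cv2.resize(b,(480,600),interpolation=cv2.INTER_CUBIC)
cv2.imwrite('pics/c1.png',A[:,:,::-1]);cv2.imwrite('pics/c2.png',B[:,:,::-1])
# height map knobs
roi=(u>205)&(u<285)&(v>145)&(v<255)
m=(roi&(C[...,2]>.032)).astype(np.uint8)
n,l,st,ce=cv2.connectedComponentsWithStats(m)
for i in range(1,n): print(ce[i],st[i,4],np.median(C[l==i],0))
E
```

```text
table z -0.8005434909420106 0.033167981772876005
lid (((476.90240478515625, 291.2279968261719), (262.0245361328125, 225.9459686279297), 89.08354187011719), 315) 0.0718250006423029
bed (((560.2680053710938, -13.681510925292969), (301.1347961425781, 187.7221221923828), 0.4356769025325775), 274)
bed z 0.01350915210904724
[275.77804878 173.39756098] 820 [ 0.63383191 -0.11297451  0.06503481]
[207.53846154 158.30769231] 52 [0.70540801 0.11279685 0.04009981]
[211. 155.] 1 [ 0.25949489 -0.03334466  1.59961895]
[261. 156.] 1 [ 0.25949489 -0.03334466  1.59961895]
[234. 158.] 1 [ 0.25949489 -0.03334466  1.59961895]
[216. 160.] 1 [ 0.25949489 -0.03334466  1.59961895]
[242. 161.] 1 [ 0.25949489 -0.03334466  1.59961895]
[226.14285714 165.71428571] 14 [0.67419855 0.04928148 0.05193811]
[246. 165.] 1 [ 0.25949489 -0.03334466  1.59961895]
[224. 173.] 1 [0.65363938 0.05883436 0.03286034]
[206. 174.] 1 [ 0.25949489 -0.03334466  1.59961895]
[225. 179.] 1 [0.63252077 0.05661963 0.03265297]
[252. 180.] 1 [ 0.25949489 -0.03334466  1.59961895]
[225. 183.] 1 [0.61773729 0.05717301 0.03656094]
[224. 185.] 1 [
[... 1062 characters left out ...]
 [0.49104105 0.04460547 0.03236624]
[223. 222.] 1 [ 0.25949489 -0.03334466  1.59961895]
[241. 222.] 1 [ 0.25949489 -0.03334466  1.59961895]
[264. 225.] 1 [ 0.25949489 -0.03334466  1.59961895]
[228. 227.] 1 [ 0.25949489 -0.03334466  1.59961895]
[226.5 229.5] 2 [0.46009465 0.06136503 0.03372454]
[229.  229.5] 2 [0.45950517 0.05306786 0.03383083]
[253. 230.] 1 [ 0.45240914 -0.02630171  0.03275206]
[227. 233.] 1 [0.44824589 0.06035152 0.03434899]
[230. 233.] 1 [0.44780754 0.05053289 0.03226528]
[236. 237.] 1 [0.4331285  0.03147917 0.03230974]
[222. 241.] 1 [ 0.25949489 -0.03334466  1.59961895]
[215. 243.] 1 [ 0.25949489 -0.03334466  1.59961895]
[276. 242.] 1 [ 0.25949489 -0.03334466  1.59961895]
```

View pics/c2.png

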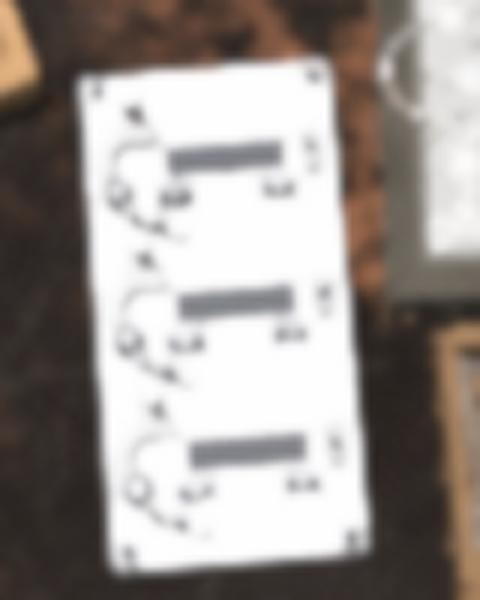

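View pics/c1.png

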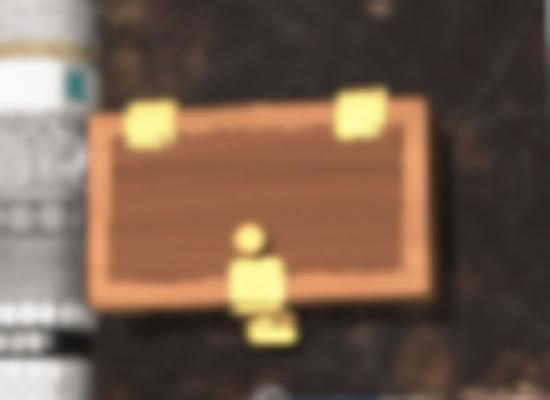

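The crops show the three nest strips at crop pixels (225,158), (236,302) and (247,450), with an arm pivot left of each and a knob at its top. The box crop shows the lid knob at (249,238) and the hasp lip at (272,330). Next I'll get numbers from the masks.

Run:
```python
from h import *
H,W=384,512;v,u=np.mgrid[:H,:W]
for n in('top','scene'):
    f=load(n+'0.npz');im=f['image'];hsv=cv2.cvtColor(im,cv2.COLOR_RGB2HSV).astype(int);C=cloud(f)
    X=C[...,0];Y=C[...,1];Z=C[...,2]
    near=(X>.38)&(X<.73)&(Y>-.1)&(Y<.1)&(Z<.05)
    m=(near&(im.min(2)>150)).astype(np.uint8);m=cv2.morphologyEx(m,cv2.MORPH_CLOSE,np.ones((5,5)));m=cv2.morphologyEx(m,cv2.MORPH_OPEN,np.ones((7,7)))
    print(n,'bed',rect(f,m,.012))
    # grey strips
    box=(X>.42)&(X<.7)&(Y>-.05)&(Y<.05)
    for k,thr in enumerate([150]):
        g=(box&(im.max(2)<165)&(im.min(2)>90)).astype(np.uint8)
        nn,l,st,ce=cv2.connectedComponentsWithStats(g)
        for i in range(1,nn):
            if st[i,4]>25: print(' strip',st[i,4],onplane(f,ce[i],.012)[0].round(4),im[l==i].mean(0).round())
    m=(X>.4)&(X<.56)&(Y>.15)&(Y<.43)&(Z>.055)&(Z<.085)&(hsv[...,0]<25)&(hsv[...,1]>90)
    m=cv2.morphologyEx(m.astype(np.uint8),cv2.MORPH_OPEN,np.ones((5,5)))
    print(' lid',rect(f,m,.07),'z',np.median(Z[m>0]))
    yb=(X>.36)&(X<.58)&(Y>.15)&(Y<.43)&(hsv[...,0]>20)&(hsv[...,0]<35)&(hsv[...,1]>110)&(hsv[...,2]>140)
    nn,l,st,ce=cv2.connectedComponentsWithStats(yb.astype(np.uint8))
    for i in range(1,nn):
        if st[i,4]>8: print(' brass',st[i,4],ce[i].round(1),np.median(C[l==i],0).round(4), 'pl.093',onplane(f,ce[i],.093)[0].round(4),'pl.025',onplane(f,ce[i],.025)[0].round(4))
    kn=(X>.48)&(X<.7)&(Y>.03)&(Y<.075)&(Z>.04)&(Z<.06)
    nn,l,st,ce=cv2.connectedComponentsWithStats(kn.astype(np.uint8))
    for i in range(1,nn):
        if st[i,4]>5: print(' knob',st[i,4],onplane(f,ce[i],.05)[0].round(4),np.median(C[l==i],0).round(4))
```

```text
top bed (((555.935302734375, 5.472663879394531), (288.5104675292969, 145.93141174316406), 0.6040733456611633), 242)
 strip 53 [ 0.6447 -0.001   0.012 ] [138. 139. 144.]
 strip 58 [ 0.5593 -0.0022  0.012 ] [139. 141. 146.]
 strip 57 [ 0.4745 -0.0029  0.012 ] [138. 139. 144.]
 lid (((467.888427734375, 273.0076904296875), (225.29786682128906, 129.25244140625), 89.08136749267578), 264) z 0.07186936896319929
 brass 30 [180.8 211.3] [0.5294 0.209  0.0692] pl.093 [0.5216 0.2017 0.093 ] pl.025 [0.5334 0.2123 0.025 ]
 brass 31 [139.8 212.7] [0.5328 0.3413 0.0703] pl.093 [0.5263 0.3356 0.093 ] pl.025 [0.5383 0.3523 0.025 ]
 brass 12 [159.5 237.5] [0.4415 0.2736 0.0929] pl.093 [0.4414 0.2738 0.093 ] pl.025 [0.4496 0.2876 0.025 ]
 brass 10 [159.4 242.1] [0.4291 0.2783 0.0737] pl.093 [0.4266 0.2746 0.093 ] pl.025 [0.4342 0.2885 0.025 ]
 brass 58 [162.1 253.7] [0.3931 0.2786 0.0337] pl.093 [0.3892 0.2672 0.093 ] pl.025 [0.3951 0.2807 0.025 ]
 knob 13 [0.6747 0.0491 0.05  ] [0.6744 0.0493 0.0524]
 knob 13 [0.5895 0.048  0.05  ] [0.5894 0.0477 0.0487]
 knob 15 [0.505  0.0476 0.05  ] [0.5056 0.0466 0
[... 425 characters left out ...]

 brass 42 [138.6 160.2] [0.5237 0.3427 0.0728] pl.093 [0.5114 0.326  0.093 ] pl.025 [0.5535 0.3839 0.025 ]
 brass 50 [172.5 177.4] [0.5221 0.204  0.0724] pl.093 [0.5096 0.1891 0.093 ] pl.025 [0.5515 0.2357 0.025 ]
 brass 18 [136.5 180.8] [0.4429 0.2735 0.0936] pl.093 [0.443  0.2734 0.093 ] pl.025 [0.4795 0.327  0.025 ]
 brass 93 [131.3 191.1] [0.4147 0.2753 0.0722] pl.093 [0.4047 0.2593 0.093 ] pl.025 [0.4381 0.3116 0.025 ]
 brass 45 [128.4 205.1] [0.3904 0.2771 0.0285] pl.093 [0.3617 0.2311 0.093 ] pl.025 [0.3915 0.2812 0.025 ]
 knob 13 [0.6741 0.0484 0.05  ] [0.6754 0.0488 0.0509]
 knob 16 [0.5889 0.0477 0.05  ] [0.589  0.0491 0.0496]
 knob 19 [0.5052 0.0473 0.05  ] [0.5055 0.0486 0.0492]
```

```bash
cat >> h.py <<'E'
from plant import robot
from math import pi,sin,cos
BX=np.array([.4685,.2728]);BY=-.017
FX=np.array([.559,-.003]);FY=.0103
def rot(a): return np.array([[cos(a),-sin(a)],[sin(a),cos(a)]])
def box(x,y,z): return np.r_[BX+rot(BY)@[x,y],z]
def nest(i,x,y,z): return np.r_[FX+rot(FY)@[x+.085*(i-2),y],z]
def go(p,yaw): robot.goto(list(p),[pi,0,yaw])
def st(p,vel=.15,c=None): return robot.move_straight(list(p),vel=vel,contact_N=c)
def rep(m=''):
    s=robot.sense();print(m,'t%.1f'%s['t'],'tcp',np.round(s['tcp_pos'],4),'F',np.round(s['wrist_force'],1),'op %.3f'%s['opening'],'g %.1f'%s['gripper_force'])
def snap(n):
    for k in('top','scene'):
        f=robot.grab_frame(k);np.savez(f'{n}_{k}.npz',**f)
def lip(h,dr=0): a=h+.296;r=.043+dr;return -.0685-r*sin(a),.0665-r*cos(a)
E
python3 - <<'E'
from h import *
s=robot.sense();p=s['tcp_pos']
for q in [box(-.084,.002,.2),box(-.084,.002,.024),nest(1,0,0,.025),nest(3,.03,.05,.04),box(.09,.06,.2)]:
  for y in (0,pi/2,-pi/2,pi): 
    j=robot.inverse_kinematics(list(q),[pi,0,y]); print(q.round(3),round(y,2),None if j is None else np.round(j,2))
st([p[0],p[1],.34])
go(box(-.084,.002,.2),BY);rep()
robot.grip(.6,20)
print(st(box(-.084,.002,.025),.1,6));rep()
robot.grip(0.2,20);rep('gripped')
E
```

```text
[0.385 0.276 0.2  ] 0 [-1.2   0.2   0.56  2.07 -0.13  0.91 -2.13]
[0.385 0.276 0.2  ] 1.57 [-0.96  0.19  0.28  2.06 -0.06  0.91 -0.64]
[0.385 0.276 0.2  ] -1.57 [-0.43  0.21 -0.32  2.03  0.08  0.92  2.35]
[0.385 0.276 0.2  ] 3.14 [-0.69  0.19 -0.03  2.04  0.01  0.91  0.85]
[0.385 0.276 0.024] 0 [-1.08  0.51  0.46  2.2  -0.46  0.52 -1.84]
[0.385 0.276 0.024] 1.57 [-0.88  0.48  0.2   2.19 -0.2   0.49 -0.52]
[0.385 0.276 0.024] -1.57 [-0.43  0.5  -0.35  2.16  0.33  0.53  2.11]
[0.385 0.276 0.024] 3.14 [-0.66  0.47 -0.06  2.18  0.06  0.49  0.8 ]
[ 0.474 -0.004  0.025] 0 [-0.5   0.52  0.53  2.2  -0.52  0.54 -1.15]
[ 0.474 -0.004  0.025] 1.57 [-0.34  0.49  0.32  2.19 -0.32  0.5   0.23]
[ 0.474 -0.004  0.025] -1.57 [ 0.79  0.84 -1.19  2.13  1.03  0.94  2.13]
[ 0.474 -0.004  0.025] 3.14 [-0.18  0.47  0.12  2.18 -0.12  0.49  1.6 ]
[0.673 0.048 0.04 ] 0 [-0.53  0.76  0.59  1.72 -0.54  0.84 -1.26]
[0.673 0.048 0.04 ] 1.57 [-0.43  0.72  0.44  1.71 -0.4   0.8   0.19]
[0.673 0.048 0.04 ] -1.57 [ 0.56  1.05 -1.19  1.65  1.04  1.2   2.26]
[0.673 0.048 0.04 ] 3.14 [-0.19  0.68  0.08  1.69 -0.07  0.77  1.49]
[0.56  0.331 0.2  ] 0 [-1.02  0.52  0.6   1.67 -0.33  1.06 -1.89]
[0.56  0.331 0.2  ] 1.57 [-0.8   0.47  0.28  1.66 -0.14  1.03 -0.47]
[0.56  0.331 0.2  ] -1.57 [-0.35  0.49 -0.36  1.63  0.19  1.06  2.38]
[0.56  0.331 0.2  ] 3.14 [-0.58  0.46 -0.03  1.64  0.02  1.04  0.96]
 t2.7 tcp [0.3846 0.2769 0.2001] F [-0.  -0.3 -0.6] op 1.003 g 0.0
False
 t5.0 tcp [0.3848 0.2765 0.0254] F [ 0.5 -0.3 -0.2] op 0.597 g 0.0
gripped t5.4 tcp [0.3847 0.2767 0.0253] F [-0.6 -0.2  3.3] op 0.321 g 21.2
```

Run:
```python
from h import *
for h in np.arange(.15,2.01,.185):
    x,z=lip(h); st(box(x-.003,.002,z),.12)
rep('end')
robot.grip(.6);rep()
p=robot.sense()['tcp_pos'];st([p[0],p[1],.22],.2)
go(box(-.15,.002,.28),pi+BY)
snap('a')
f=load('a_top.npz');C=cloud(f)
cv2.imwrite('pics/a.png',np.vstack([cv2.resize(load(f'a_{k}.npz')['image'][r:r+100,90:250],(480,300))for k,r in(('top',180),('scene',130))])[:,:,::-1])
```

```text
end t8.1 tcp [0.3627 0.2767 0.0943] F [-3.5  4.9  0.5] op 0.313 g 20.0
 t8.5 tcp [0.3648 0.2756 0.0947] F [ 0.  -0.3 -0.8] op 0.601 g 0.0
```

View pics/a.png

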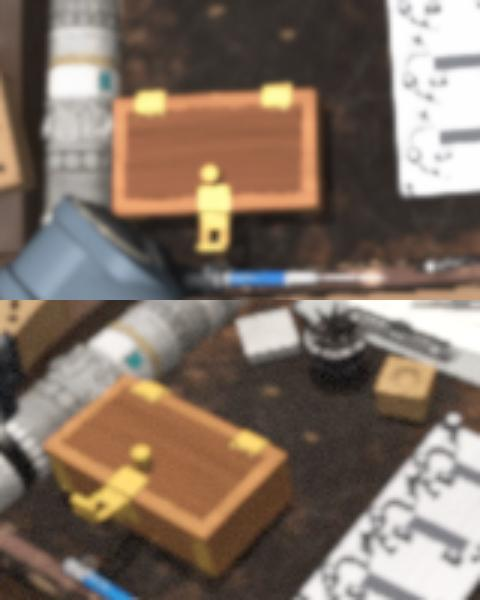

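Hasp is swung up and out, standing at (213,230) in the upper half. Now the lid.

```bash
cat >> h.py <<'E'
def knob(t): a=t+.271; return .063-.093*cos(a),.06+.093*sin(a)
def lidpt(t,r,n,y):  # r along lid from hinge, n above rim plane (outer normal)
    return box(.063-r*cos(t)+n*sin(t),y,.06+r*sin(t)+n*cos(t))
E
python3 - <<'E'
from h import *
robot.grip(.5)
x,z=knob(0)
go(box(x,0,.17),pi+BY)
print(st(box(x,0,z+.005),.1,6));rep()
robot.grip(.05,30);rep('grip')
for t in np.arange(.12,.75,.1):
    x,z=knob(t); st(box(x,0,z+.005),.1)
rep('lifted')
robot.grip(.5)
p=robot.sense()['tcp_pos'];st([p[0],p[1],.27],.2);rep()
E
```

```text
False
 t13.8 tcp [0.4423 0.2736 0.0905] F [-0.6  0.1 -1. ] op 0.501 g 0.0
grip t14.1 tcp [0.4424 0.2755 0.0908] F [-0.6  5.5  1.9] op 0.190 g 29.5
lifted t15.9 tcp [0.479  0.2747 0.1427] F [-1.9  6.5  0.5] op 0.186 g 30.2
 t17.0 tcp [0.48   0.2714 0.269 ] F [-0.3  0.1  0.1] op 0.499 g 0.0
```

```bash
sed -i 's/BX=np.array(\[.4685,.2728\])/BX=np.array([.4685,.2742])/' h.py
python3 - <<'E'
from h import *
robot.grip(0,20)
def tgt(t,back=0): p=lidpt(t,.128,0,-.08); return p+[-.011-back,0,-.012]
q=tgt(.7,.05)
st([q[0],robot.sense()['tcp_pos'][1],.27],.25)
st([q[0],q[1],.27],.25); st(q,.2,8); rep('front')
for t in np.arange(.7,1.76,.105):
    st(tgt(t),.12); 
    rep('%.2f'%t)
st(tgt(1.65,.06),.2);st([.36,.10,.33],.3)
snap('b')
cv2.imwrite('pics/b.png',np.vstack([cv2.resize(load(f'b_{k}.npz')['image'][r:r+100,90:250],(480,300))for k,r in(('top',170),('scene',130))])[:,:,::-1])
E
```

```text
front t19.4 tcp [0.372  0.1955 0.131 ] F [ 0.3 -0.7  0. ] op 0.000 g 0.0
0.70 t20.0 tcp [0.4193 0.1952 0.1308] F [-6.1 -0.2  4.8] op -0.001 g 3.4
0.80 t20.2 tcp [0.4283 0.1948 0.141 ] F [-7.8 -0.3  4.6] op -0.000 g 3.7
0.91 t20.5 tcp [0.4397 0.1948 0.15  ] F [-4.9  0.1  3. ] op 0.004 g 2.3
1.01 t20.8 tcp [0.4522 0.1947 0.1577] F [-2.7  0.6  0.2] op 0.002 g 0.6
1.12 t21.0 tcp [0.4643 0.1941 0.1636] F [-0.5  0.3 -0.7] op 0.001 g 0.0
1.22 t21.3 tcp [0.4763 0.1937 0.1684] F [-0.2 -0.  -0.5] op -0.001 g 0.0
1.33 t21.5 tcp [0.4888 0.1936 0.1721] F [ 0.3 -0.2 -0.1] op -0.002 g 0.0
1.43 t21.8 tcp [0.5018 0.1934 0.1747] F [ 0.4  0.3 -0.9] op -0.001 g 0.0
1.54 t22.1 tcp [0.5152 0.1931 0.1759] F [-0.   0.5  0. ] op -0.001 g 0.0
1.64 t22.3 tcp [0.5287 0.1929 0.1756] F [-0.1 -0.9 -0.3] op 0.000 g 0.0
1.75 t22.6 tcp [0.542  0.1927 0.1739] F [ 0.1 -0.1 -0.5] op 0.001 g 0.0
```

View pics/b.png

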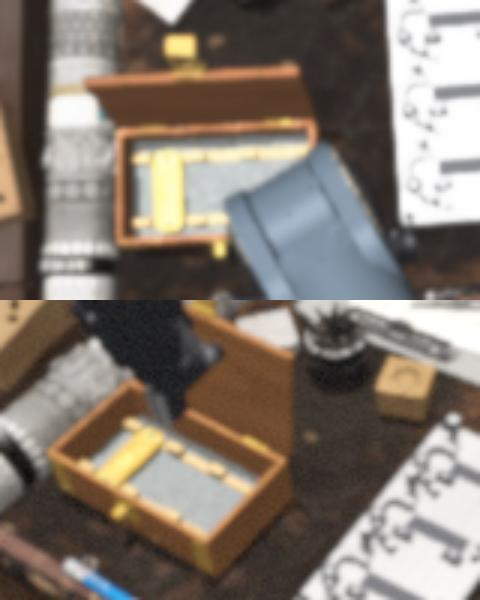

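The box holds a blank in the left bay at (168,190). The middle bay is empty and the right bay is partly hidden by the arm. I'll draw arm 1 back, then look again.

```bash
cat >> h.py <<'E'
def kn(i,v,dx,dy,z): a=v-.219; return nest(i,-.018+.05*cos(a)+dx,.062+.05*sin(a)+dy,z)
def openclip(i):
    robot.grip(0,20)
    go(kn(i,0,0,-.035,.13),pi/2+FY); print(st(kn(i,0,0,-.035,.043),.15,6)); rep('down')
    for v in np.arange(0,.67,.11): st(kn(i,v,0,-.017,.043),.1)
    rep('pushed'); st(kn(i,.4,0,-.03,.043),.15); st(kn(i,.4,0,-.03,.15),.25)
E
python3 - <<'E'
from h import *
openclip(1)
go([.45,-.15,.35],pi/2)
snap('c')
cv2.imwrite('pics/c.png',np.hstack([np.vstack([cv2.resize(load('c_top.npz')['image'][170:270,90:250],(480,300)),cv2.resize(load('c_scene.npz')['image'][130:230,90:250],(480,300))]),cv2.resize(load('c_top.npz')['image'][150:260,205:263],(316,600))])[:,:,::-1])
E
```

```text
False
down t26.0 tcp [0.5053 0.0128 0.0439] F [ 0.3  0.2 -0.4] op 0.002 g 0.0
pushed t27.8 tcp [0.5003 0.0633 0.0429] F [-0.   0.3  0.5] op -0.004 g 0.0
```

View pics/c.png

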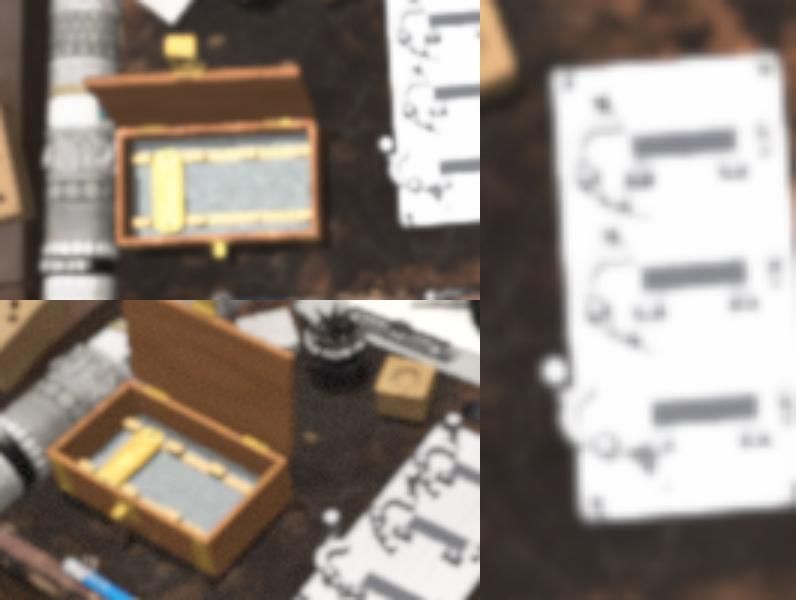

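Only one blank is there: left bay, (168,190) in the top crop. Arm 1 is drawn back and staying open, its knob at (553,371) on the right. Next I'll measure the blank and pick it.

```bash
cat >> h.py <<'E'
def blank(f,z,cx,cy,r):
    im=f['image'];hsv=cv2.cvtColor(im,cv2.COLOR_RGB2HSV).astype(int)
    v,u=np.mgrid[:384,:512];P=onplane(f,np.c_[u.ravel(),v.ravel()],z).reshape(384,512,3)
    m=(abs(P[...,0]-cx)<r)&(abs(P[...,1]-cy)<r)&(hsv[...,0]>19)&(hsv[...,0]<36)&(hsv[...,1]>100)&(hsv[...,2]>110)
    m=cv2.morphologyEx(m.astype(np.uint8),cv2.MORPH_OPEN,np.ones((5,5)))
    return rect(f,m,z)[0]
E
python3 - <<'E'
from h import *
snap('d')
for k in('top','scene'):
    f=load(f'd_{k}.npz'); c=box(0,.06,0); print(k,c,blank(f,.021,c[0],c[1],.075))
E
```

```text
Traceback (most recent call last):
  File "h.py", line 50, in blank
    return rect(f,m,z)[0]
           ~~~~^^^^^^^
  File "h.py", line 18, in rect
    cs=max(cv2.findContours(mask.astype(np.uint8),cv2.RETR_EXTERNAL,cv2.CHAIN_APPROX_NONE)[0],key=cv2.contourArea)
ValueError: max() iterable argument is empty
```

Run:
```python
from h import *
f=load('d_top.npz');hsv=cv2.cvtColor(f['image'],cv2.COLOR_RGB2HSV)
u,v=90+168//3,170+190//3;print(hsv[v-2:v+3,u-2:u+3].reshape(-1,3)[::4],onplane(f,[u,v],.021))
f=load('d_scene.npz');hsv=cv2.cvtColor(f['image'],cv2.COLOR_RGB2HSV);u,v=90+130//3,130+(455-300)//3;print(hsv[v-2:v+3,u-2:u+3].reshape(-1,3)[::4],onplane(f,[u,v],.021))
cv2.imwrite('pics/d.png',np.hstack([cv2.resize(load('d_top.npz')['image'][170:270,90:250],(400,250)),cv2.resize(load('d_scene.npz')['image'][130:230,90:250],(400,250))])[:,:,::-1])
```

```text
[[ 29  75 254]
 [ 30  60 254]
 [ 29  52 254]
 [ 29  58 254]
 [ 29  72 254]
 [ 29  79 254]
 [ 29  61 254]] [[0.46826485 0.33383358 0.021     ]]
[[ 22 114 247]
 [ 24 116 255]
 [ 24 122 255]
 [ 25 106 255]
 [ 27  97 255]
 [ 27  94 255]
 [ 23 126 255]] [[0.47501874 0.33927912 0.021     ]]
```

View pics/d.png

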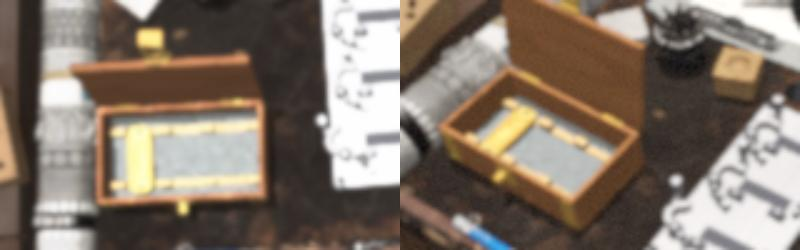

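The blank is undisturbed, at (140,160) in the left half; my saturation limit was just too high.

```bash
sed -i 's/hsv\[...,1\]>100)&(hsv\[...,2\]>110)/hsv[...,1]>45)\&(hsv[...,2]>200)/; s/np.ones((5,5)))\n    return rect/&/' h.py; sed -i 's/cv2.MORPH_OPEN,np.ones((5,5)))/cv2.MORPH_OPEN,np.ones((7,7)))/' h.py
python3 - <<'E'
from h import *
for k in('top','scene'):
    f=load(f'd_{k}.npz'); c=box(0,.06,0); print(k,c,blank(f,.021,c[0],c[1],.075))
E
```

```text
top [0.46951995 0.33419133 0.        ] ((468.56036376953125, 333.82281494140625), (34.21505355834961, 88.96656799316406), 88.50820922851562)Traceback (most recent call last):
  File "<stdin>", line 3, in <module>
  File "h.py", line 50, in blank
    return rect(f,m,z)[0]
           ~~~~^^^^^^^
  File "h.py", line 18, in rect
    cs=max(cv2.findContours(mask.astype(np.uint8),cv2.RETR_EXTERNAL,cv2.CHAIN_APPROX_NONE)[0],key=cv2.contourArea)
ValueError: max() iterable argument is empty
```

Run:
```python
from h import *
robot.grip(.5,60)
c=np.array([.4686,.3338])
go([*c,.2],pi-.022); rep()
print(st([*c,.06],.15,8)); print(st([*c,.026],.06,6)); rep('down')
robot.grip(.2,60); rep('grip')
st([*c,.07],.06); st([*c,.24],.15); rep('lift')
z=robot.sense()
go(nest(1,.003,.004,.2),pi/2+FY); rep('over')
snap('e')
cv2.imwrite('pics/e.png',np.hstack([cv2.resize(load('e_top.npz')['image'][140:260,150:310],(400,300)),cv2.resize(load('e_scene.npz')['image'][110:230,130:290],(400,300))])[:,:,::-1])
```

```text
t32.4 tcp [0.4696 0.3325 0.2006] F [-0.4  0.8 -0.4] op 0.499 g 0.0
False
True
down t34.0 tcp [0.4678 0.3336 0.0256] F [-1.2 -0.8  6.1] op 0.503 g 3.2
grip t34.3 tcp [0.4681 0.3341 0.0257] F [-0.3  1.   7. ] op 0.348 g 59.1
lift t36.5 tcp [0.468  0.3335 0.239 ] F [-0.1  0.9 -3.3] op 0.349 g 59.5
over t37.7 tcp [0.4775 0.0015 0.2   ] F [-0.4  0.9 -3.2] op 0.350 g 59.5
```

View pics/e.png

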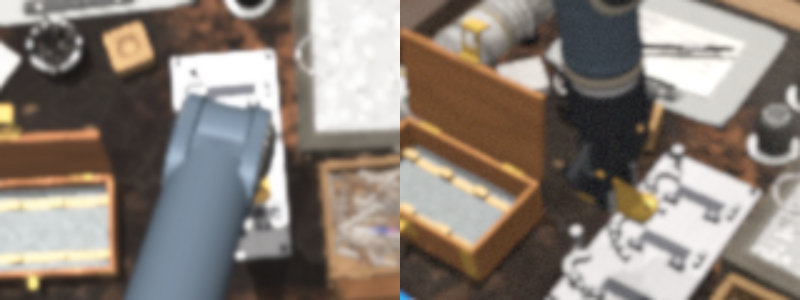

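The blank is held level above nest 1, at (635,200) in the right half, and the other bays are empty. Next I'll lower it and check the fit.

Run:
```python
from h import *
st(nest(1,.003,.004,.05),.12);rep()
print(st(nest(1,.003,.004,.0255),.04,5)); rep('down')
```

```text
t39.2 tcp [4.775e-01 1.000e-04 5.050e-02] F [-0.4 -0.  -2.4] op 0.347 g 59.5
True
down t39.8 tcp [4.766e-01 3.000e-04 2.670e-02] F [-0.2 -0.4  6.2] op 0.347 g 60.4
```

Run:
```python
from h import *
z=.0272
st(nest(1,.003,.004,z),.03)
print(st(nest(1,-.006,.004,z),.02,6)); rep('rail')
p=robot.sense()['tcp_pos']
q=[p[0],p[1]-.012,z]
print(st(q,.02,6)); rep('stop')
robot.grip(.48,20); rep('open')
p=robot.sense()['tcp_pos']; print(st([p[0],p[1],.15],.15))
go([.45,-.2,.35],pi/2)
snap('g')
for k in('top','scene'):
    try: print(k,blank(load(f'g_{k}.npz'),.022,*nest(1,0,0,0)[:2],.07))
    except Exception as e: print(e)
cv2.imwrite('pics/g.png',np.hstack([cv2.resize(load('g_top.npz')['image'][200:260,205:285],(400,300)),cv2.resize(load('g_scene.npz')['image'][150:240,180:300],(400,300))])[:,:,::-1])
```

```text
True
rail t40.3 tcp [4.761e-01 1.000e-04 2.720e-02] F [ 1.5  0.8 -2.1] op 0.347 g 60.1
True
stop t40.6 tcp [ 4.762e-01 -3.000e-04  2.670e-02] F [-0.   0.9  2.4] op 0.348 g 60.5
open t40.9 tcp [ 4.759e-01 -2.000e-04  2.650e-02] F [ 0.5 -0.6  0.6] op 0.479 g 0.0
False
top ((472.5863342285156, -22.491535186767578), (23.479530334472656, 23.657007217407227), 86.038818359375)
scene ((476.249267578125, -1.0342750549316406), (29.88618278503418, 87.50473022460938), 0.4713743031024933)
```

View pics/g.png

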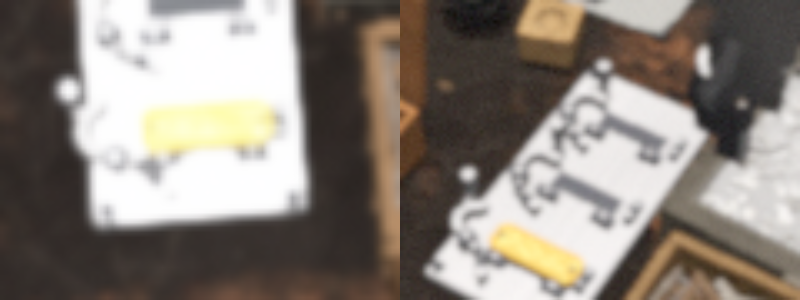

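The blank lies flat in nest 1 at (208,127) in the left half, a couple of millimetres off home. I'll let the arm go so its spring seats it, then check.

```bash
cat >> h.py <<'E'
def closeclip(i):
    robot.grip(0,20)
    go(kn(i,.75,0,.04,.15),pi/2+FY); print(st(kn(i,.75,0,.04,.043),.15,6)); rep('down')
    for v in np.arange(.75,.29,-.09): st(kn(i,v,0,.017,.043),.08)
    rep('pushed'); st(kn(i,.5,0,.03,.043),.15); st(kn(i,.5,0,.03,.15),.25)
E
python3 - <<'E'
from h import *
closeclip(1)
go([.45,-.2,.35],pi/2)
snap('i')
for k in('top','scene'):
    f=load(f'i_{k}.npz');C=cloud(f);X,Y,Z=np.moveaxis(C,-1,0)
    m=(X>.47)&(X<.54)&(Y>.03)&(Y<.1)&(Z>.04)&(Z<.06);ce=np.argwhere(m).mean(0)[::-1]
    kp=onplane(f,ce,.05)[0][:2];q=rot(-FY)@(kp-FX)+[.085,0]-[-.018,.062];print(k,'v',np.arctan2(q[1],q[0])+.219,np.hypot(*q))
    # blank vs. fixed reference: gold mask
    hsv=cv2.cvtColor(f['image'],cv2.COLOR_RGB2HSV).astype(int);v,u=np.mgrid[:384,:512]
    P=onplane(f,np.c_[u.ravel(),v.ravel()],.022).reshape(384,512,3);c=nest(1,0,0,0)
    for s in(30,45,60):
        g=(abs(P[...,0]-c[0])<.04)&(abs(P[...,1]-c[1])<.065)&(hsv[...,0]>15)&(hsv[...,0]<38)&(hsv[...,1]>s)&(hsv[...,2]>150)
        print(' ',s,g.sum(),rect(f,cv2.morphologyEx(g.astype(np.uint8),cv2.MORPH_CLOSE,np.ones((3,3))),.022)[0])
cv2.imwrite('pics/i.png',np.hstack([cv2.resize(load('i_top.npz')['image'][200:260,205:285],(400,300)),cv2.resize(load('i_scene.npz')['image'][150:240,180:300],(400,300))])[:,:,::-1])
E
```

```text
False
down t45.8 tcp [0.4986 0.1235 0.0437] F [ 0.  -0.4 -0.4] op -0.002 g 0.0
pushed t47.5 tcp [0.505  0.0791 0.043 ] F [ 0.5 -0.5 -0.7] op 0.002 g 0.0
top v 0.0798830370878777 0.051516111929718986
  30 246 ((472.3136901855469, -5.786865234375), (90.47570037841797, 32.11329650878906), 89.8150405883789)
  45 206 ((471.9590148925781, -5.953441619873047), (30.551042556762695, 84.51573181152344), 0.40782976150512695)
  60 132 ((471.3292236328125, -8.81930923461914), (28.734291076660156, 78.26807403564453), 0.4100268483161926)
scene v 0.07944213559334273 0.05036949914214857
  30 318 ((475.73468017578125, -1.0882110595703125), (36.9676513671875, 93.7767562866211), 0.3892921209335327)
  45 296 ((475.5445861816406, -1.5985908508300781), (34.32512664794922, 92.76309967041016), 0.4442639648914337)
  60 283 ((475.1474304199219, -1.763580322265625), (33.906585693359375, 92.54849243164062), 1.9108426570892334)
```

View pics/i.png

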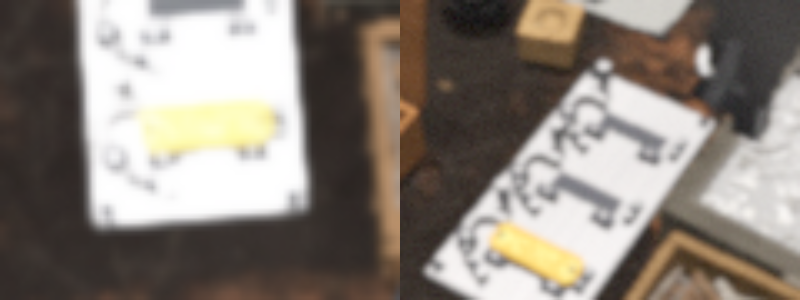

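Run:
```python
from h import *
for n in('g','i'):
  for k in('top','scene'):
    f=load(f'{n}_{k}.npz');C=cloud(f);X,Y,Z=np.moveaxis(C,-1,0)
    for i in(1,2,3):
        c=kn(i,0,0,0,0) if not(n=='g' and i==1) else kn(1,.75,0,0,0)
        m=(abs(X-c[0])<.015)&(abs(Y-c[1])<.02)&(Z>.038)&(Z<.062);ce=np.argwhere(m).mean(0)[::-1]
        # brighter-weighted centroid not needed
        q=rot(-FY)@(onplane(f,ce,.05)[0][:2]-FX)-[.085*(i-2)-.018,.062];print(n,k,i,'v %.3f r %.4f'%(np.arctan2(q[1],q[0])+.219,np.hypot(*q)),m.sum())
    hsv=cv2.cvtColor(f['image'],cv2.COLOR_RGB2HSV).astype(int);v,u=np.mgrid[:384,:512]
    P=onplane(f,np.c_[u.ravel(),v.ravel()],.022).reshape(384,512,3);c=nest(1,0,0,0)
    g=(abs(P[...,0]-c[0])<.04)&(abs(P[...,1]-c[1])<.065)&(hsv[...,0]>15)&(hsv[...,0]<38)&(hsv[...,1]>30)&(hsv[...,2]>150)
    Q=P[g][:,:2];ev=np.linalg.eigh(np.cov(Q.T))[1][:,1]
    print('  blank centroid',Q.mean(0).round(4),'ang',np.arctan(-ev[0]/ev[1]).round(4))
```

```text
g top 1 v 0.749 r 0.0516 12
g top 2 v -0.002 r 0.0503 13
g top 3 v -0.002 r 0.0505 13
  blank centroid [ 0.4725 -0.0045] ang -0.0011
g scene 1 v 0.729 r 0.0487 19
g scene 2 v -0.023 r 0.0491 18
g scene 3 v -0.040 r 0.0493 15
  blank centroid [ 0.4765 -0.0022] ang 0.001
i top 1 v 0.080 r 0.0515 13
i top 2 v -0.007 r 0.0503 13
i top 3 v -0.002 r 0.0505 13
  blank centroid [ 0.4724 -0.0047] ang -0.0041
i scene 1 v 0.063 r 0.0500 20
i scene 2 v -0.033 r 0.0487 19
i scene 3 v -0.046 r 0.0487 16
  blank centroid [ 0.4766 -0.0016] ang -0.0054
```

Arm 1 reads about 0.09, as it should on a blank that is home. To be sure of the fit, I'll grip the blank squarely and press it to the rail and stop, watching how far it travels.

Run:
```python
from h import *
robot.grip(.5,30)
go(nest(1,.001,.0,.15),pi/2+FY)
st(nest(1,.001,0,.045),.15); print(st(nest(1,.001,0,.0275),.04,6)); rep('down')
robot.grip(.2,30); rep('grip')
p0=np.array(robot.sense()['tcp_pos'])
ux=nest(1,1,0,0)-nest(1,0,0,0);uy=nest(1,0,1,0)-nest(1,0,0,0)
p=p0.copy()
for name,d in(('rail',-ux),('stop',-uy)):
    b=np.array(robot.sense()['wrist_force'])
    for k in range(12):
        p=p+d*.0005; st(p,.02)
        s=robot.sense(); F=(np.array(s['wrist_force'])-b)@d
        if F<-7: break
    print(name,k,'F %.1f'%F,(np.array(s['tcp_pos'])-p0).round(4)); 
robot.grip(.48,20); rep('open')
q=robot.sense()['tcp_pos']; st([q[0],q[1],.15],.15)
go([.45,-.2,.35],pi/2); snap('j')
for n in 'j':
  for k in('top','scene'):
    f=load(f'{n}_{k}.npz');C=cloud(f);X,Y,Z=np.moveaxis(C,-1,0)
    for i in(1,2):
        c=kn(i,0,0,0,0);m=(abs(X-c[0])<.015)&(abs(Y-c[1])<.02)&(Z>.038)&(Z<.062);ce=np.argwhere(m).mean(0)[::-1]
        q=rot(-FY)@(onplane(f,ce,.05)[0][:2]-FX)-[.085*(i-2)-.018,.062];print(n,k,i,'v %.3f'%(np.arctan2(q[1],q[0])+.219))
    hsv=cv2.cvtColor(f['image'],cv2.COLOR_RGB2HSV).astype(int);v,u=np.mgrid[:384,:512]
    P=onplane(f,np.c_[u.ravel(),v.ravel()],.022).reshape(384,512,3);c=nest(1,0,0,0)
    g=(abs(P[...,0]-c[0])<.04)&(abs(P[...,1]-c[1])<.065)&(hsv[...,0]>15)&(hsv[...,0]<38)&(hsv[...,1]>30)&(hsv[...,2]>150)
    Q=P[g][:,:2];ev=np.linalg.eigh(np.cov(Q.T))[1][:,1]
    print('  blank centroid',Q.mean(0).round(4),'ang',np.arctan(-ev[0]/ev[1]).round(4))
```

```text
False
down t52.9 tcp [ 0.4749 -0.004   0.0273] F [-0.3 -0.1  0.4] op 0.499 g 0.0
grip t53.1 tcp [ 0.4761 -0.004   0.0279] F [ 2.7  0.1 -1.4] op 0.362 g 30.2
rail 7 F -7.8 [-0.0002 -0.      0.0004]
stop 6 F -7.5 [-0.0002 -0.0001  0.0004]
open t57.1 tcp [ 0.4716 -0.0075  0.0278] F [ 2.2  0.3 -0.9] op 0.479 g 1.0
j top 1 v 0.073
j top 2 v 0.003
  blank centroid [ 0.4722 -0.0046] ang -0.0077
j scene 1 v 0.063
j scene 2 v -0.040
  blank centroid [ 0.4765 -0.0017] ang -0.0126
```

The blank did not move under 7.5 N in either direction, so it is home. The angle reading wanders, so I'll average several frames to check squareness.

Run:
```python
from h import *
v,u=np.mgrid[:384,:512]
for k in('top','scene'):
  A=[];S=[]
  for _ in range(6):
    f=robot.grab_frame(k);hsv=cv2.cvtColor(f['image'],cv2.COLOR_RGB2HSV).astype(int)
    P=onplane(f,np.c_[u.ravel(),v.ravel()],.022).reshape(384,512,3);c=nest(1,0,0,0)
    roi=(abs(P[...,0]-c[0])<.035)&(abs(P[...,1]-c[1])<.065)
    def ang(w):
        m=w>0;Q=P[m][:,:2];C=np.cov(Q.T,aweights=w[m]);e=np.linalg.eigh(C)[1][:,1];return np.arctan(-e[0]/e[1])
    sat=np.clip(hsv[...,1]-25,0,40)*(roi&(hsv[...,0]>15)&(hsv[...,0]<38))
    c=nest(2,0,0,0);im=f['image'].astype(int)
    r2=(abs(P[...,0]-c[0])<.011)&(abs(P[...,1]-c[1])<.04)
    A.append(ang(sat.astype(float)));S.append(ang(np.clip(230-im.max(2),0,60)*r2*1.))
  print(k,np.round(A,4),np.mean(A),'strip',np.mean(S),np.std(S))
```

```text
top [-0.0103 -0.0007 -0.0076 -0.012   0.011   0.0013] -0.003042612206499571 strip 0.010186960014925259 0.0002554328154783711
scene [-0.0151 -0.019  -0.0152 -0.0168 -0.0165 -0.0171] -0.016594228479161078 strip -0.025001613950940027 0.0003732919352665968
```

Run:
```python
from h import *
f=load('j_top.npz');C=cloud(f).reshape(-1,3);L=(C[:,:2]-BX)@rot(BY)
m=(abs(L[:,1])<.09)&(abs(L[:,1])>.03)&(C[:,2]>.08)&(C[:,2]<.21)&(L[:,0]>.03)&(L[:,0]<.13)
p=np.polyfit(C[m,2]-.06,L[m,0]-.063,1);t=pi/2+np.arctan(p[0]);print('lid',m.sum(),p,t,C[m,2].max())
robot.grip(0,20)
def side(t): return lidpt(t,.128,.010,-.08)+[.011,0,-.025]
def top(t): return lidpt(t,.115,.010,-.08)+[.011,0,.014]
q=side(1.85)+[.03,0,0]
go([q[0],q[1],.3],pi+BY); print(st(q,.2,6)); rep('behind')
for t in np.arange(1.85,1.29,-.1): st(side(t),.12); rep('%.2f'%t)
for k in np.linspace(.33,1,3): st(side(1.3)*(1-k)+top(1.3)*k,.1)
for t in np.arange(1.2,.05,-.1): st(top(t),.1); rep('%.2f'%t)
print(st(top(0)+[0,0,-.004],.04,15)); rep('shut')
q=robot.sense()['tcp_pos'];st([q[0],q[1],.25],.2)
```

```text
lid 596 [2.33625567e-01 1.29661631e-04] 1.8003053866202667 0.1931151451805042
False
behind t62.8 tcp [0.617  0.1922 0.1566] F [ 0.7 -0.   0.6] op -0.003 g 0.0
1.85 t63.2 tcp [0.5868 0.1928 0.1566] F [0.4 0.2 0.4] op 0.001 g 0.0
1.75 t63.5 tcp [0.5744 0.1927 0.1598] F [-0.3 -0.3 -0. ] op 0.000 g 0.0
1.65 t63.7 tcp [0.5613 0.1929 0.1619] F [0.2 0.  0.2] op 0.003 g 0.0
1.55 t64.0 tcp [0.5484 0.1931 0.1631] F [-0.   0.1  0.6] op -0.000 g 0.0
1.45 t64.2 tcp [0.5354 0.1933 0.1632] F [0.9 0.4 0.7] op -0.003 g 0.0
1.35 t64.5 tcp [0.5227 0.1935 0.162 ] F [-0.6  0.3 -0.3] op -0.003 g 0.0
1.20 t65.5 tcp [0.5082 0.1937 0.1844] F [ 0.  -0.3  0.2] op -0.002 g 0.0
1.10 t65.8 tcp [0.4975 0.1939 0.1808] F [ 0.5 -0.  -0.3] op -0.003 g 0.0
1.00 t66.0 tcp [0.4871 0.194  0.176 ] F [-0.5 -1.2 -0.2] op 0.003 g 0.0
0.90 t66.3 tcp [0.4772 0.1942 0.1701] F [0.9 0.  1.2] op 0.001 g 0.0
0.80 t66.6 tcp [0.4679 0.1943 0.1633] F [-0.4  0.4  0.5] op -0.003 g 0.0
0.70 t66.8 tcp [0.4592 0.1945 0.1555] F [ 0.6 -0.1  0.6] op -0.001 g 0.0
0.60 t67.1 tcp [0.4514 0.1946 0.1469] F [0.  0.3 0.6] op 0.003 g 0.0
0.50 t67.4 tcp [0.4447 0.1947 0.1377] F [-0.1  0.3 -1.6] op 0.005 g 0.0
0.40 t67.6 tcp [0.4389 0.1948 0.1279] F [-0.2 -0.2 -0.7] op 0.005 g 0.0
0.30 t67.9 tcp [0.434  0.1948 0.1174] F [0.9 0.2 1.5] op -0.000 g 0.0
0.20 t68.2 tcp [0.4302 0.1949 0.1066] F [ 0.5 -0.3  0.6] op -0.001 g 0.0
0.10 t68.4 tcp [0.4276 0.1949 0.0954] F [1.2 0.3 0.7] op 0.004 g 0.0
True
shut t68.8 tcp [0.4267 0.1954 0.0815] F [-0.6 -1.2  9.7] op -0.003 g 5.1
```

Run:
```python
from h import *
go([.45,-.15,.35],pi/2)
snap('k')
cv2.imwrite('pics/k.png',np.hstack([cv2.resize(load('k_top.npz')['image'][160:270,90:250],(400,275)),cv2.resize(load('k_scene.npz')['image'][120:230,90:250],(400,275))])[:,:,::-1])
f=load('k_top.npz');C=cloud(f).reshape(-1,3);L=(C[:,:2]-BX)@rot(BY)
m=(abs(L[:,1])<.09)&(abs(L[:,1])>.03)&(C[:,2]>.05)&(C[:,2]<.2)&(abs(L[:,0])<.05);print(m.sum(),np.polyfit(L[m,0],C[m,2],1))
for k in('top','scene'):
    C=cloud(load(f'k_{k}.npz'));L=(C[...,:2]-BX)@rot(BY);m=(abs(L[...,1])<.03)&(L[...,0]<-.07)&(L[...,0]>-.14)&(C[...,2]>.02);print(k,m.sum(),np.percentile(L[m][:,0],[5,50]),np.percentile(C[m][:,2],[5,50,95]))
```

```text
1107 [0.00118384 0.07235946]
top 85 [-0.10823296 -0.09161681] [0.06891012 0.07979671 0.10049149]
scene 102 [-0.105395   -0.09661745] [0.04183757 0.08158784 0.10008975]
```

View pics/k.png

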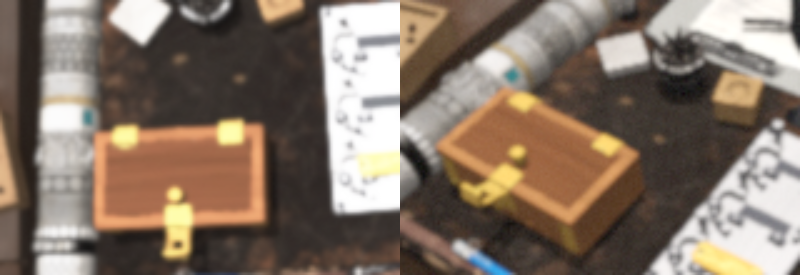

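Lid is shut. The hasp still stands out at (178,235) on the left. Now I'll swing it down.

Run:
```python
from h import *
robot.grip(.6,25)
x,z=lip(2.0)
go(box(x-.003,.0005,.2),pi+BY); print(st(box(x-.003,.0005,z),.1,6)); rep('at')
robot.grip(.2,25); rep('grip')
for h in np.r_[np.arange(1.85,.05,-.18),0.,-.03]:
    x,z=lip(h); st(box(x-.003,.0005,z),.1)
rep('end')
robot.grip(.6);rep('open')
p=robot.sense()['tcp_pos'];st([p[0]-.01,p[1],.1],.15);st([p[0]-.01,p[1],.25],.2)
go([.45,-.2,.35],pi/2)
snap('l')
cv2.imwrite('pics/l.png',np.vstack([np.hstack([cv2.resize(load('l_top.npz')['image'][190:270,90:210],(390,260)),cv2.resize(load('l_scene.npz')['image'][140:220,90:210],(390,260))]),cv2.resize(load('l_scene.npz')['image'][70:270,90:490],(780,340))])[:,:,::-1])
for k in('top','scene'):
    C=cloud(load(f'l_{k}.npz'));L=(C[...,:2]-BX)@rot(BY);m=(abs(L[...,1])<.03)&(L[...,0]<-.072)&(L[...,0]>-.14)&(C[...,2]>.015);print(k,m.sum(),np.percentile(L[m][:,0],[5,50]),np.percentile(C[m][:,2],[5,50,95]))
```

```text
False
at t74.7 tcp [0.3653 0.2767 0.0955] F [ 0.  -0.7  0.3] op 0.602 g 0.0
grip t75.0 tcp [0.3648 0.277  0.0954] F [-1.4  1.   1.3] op 0.318 g 25.7
end t78.0 tcp [0.3823 0.2764 0.0243] F [-4.5  6.  -0.5] op 0.315 g 29.3
open t78.4 tcp [0.3856 0.2751 0.0249] F [-0.5  0.2 -0.1] op 0.594 g 0.0
top 65 [-0.13749743 -0.08475221] [0.01654457 0.0293642  0.04631325]
scene 70 [-0.1351806  -0.08237368] [0.01571848 0.03041804 0.04598122]
```

View pics/l.png

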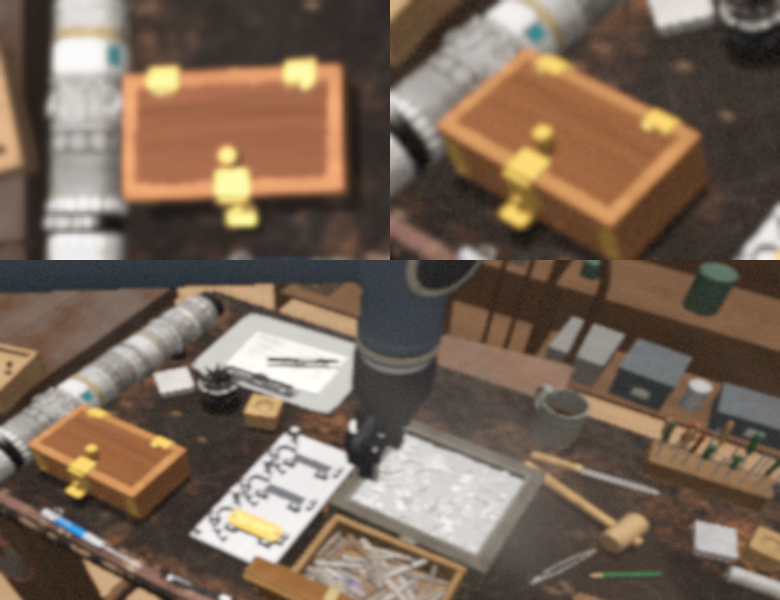

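The hasp hangs down again, its lip at (240,215) in the top-left panel. I'll compare it with the first picture and check the clip once more.

Run:
```python
from h import *
for n in('%s0','l_%s'):
  for k in('top','scene'):
    f=load(n%k+'.npz');C=cloud(f);hsv=cv2.cvtColor(f['image'],cv2.COLOR_RGB2HSV).astype(int);X,Y,Z=np.moveaxis(C,-1,0)
    m=(X>.36)&(X<.41)&(Y>.25)&(Y<.31)&(Z<.05)&(hsv[...,0]>20)&(hsv[...,0]<35)&(hsv[...,1]>110)&(hsv[...,2]>140)
    print(n%k,m.sum(),np.argwhere(m).mean(0)[::-1].round(2),C[m].mean(0).round(4))
    for i in(1,2):
        c=kn(i,0,0,0,0);m=(abs(X-c[0])<.015)&(abs(Y-c[1])<.02)&(Z>.038)&(Z<.062);ce=np.argwhere(m).mean(0)[::-1]
        q=rot(-FY)@(onplane(f,ce,.05)[0][:2]-FX)-[.085*(i-2)-.018,.062];print('  ',i,'v %.3f'%(np.arctan2(q[1],q[0])+.219))
```

```text
top0 35 [163.17 255.6 ] [0.3889 0.2788 0.0183]
   1 v 0.003
   2 v -0.007
scene0 38 [128.95 205.47] [0.3893 0.2752 0.0299]
   1 v -0.005
   2 v -0.033
l_top 38 [162.79 255.87] [0.3878 0.2794 0.0216]
   1 v 0.071
   2 v 0.003
l_scene 43 [128.09 205.37] [0.3869 0.2755 0.0329]
   1 v 0.056
   2 v -0.035
```

Run:
```python
from h import *
robot.grip(0,20)
go(box(-.13,.001,.2),pi+BY); print(st(box(-.13,.001,.03),.15,6)); 
print(st(box(-.085,.001,.03),.04,7)); rep('press')
p=robot.sense()['tcp_pos'];st([p[0]-.03,p[1],p[2]],.1);st([p[0]-.03,p[1],.25],.2)
go([.45,-.2,.35],pi/2);snap('m')
for k in('top','scene'):
    f=load(f'm_{k}.npz');C=cloud(f);hsv=cv2.cvtColor(f['image'],cv2.COLOR_RGB2HSV).astype(int);X,Y,Z=np.moveaxis(C,-1,0)
    m=(X>.36)&(X<.41)&(Y>.25)&(Y<.31)&(Z<.05)&(hsv[...,0]>20)&(hsv[...,0]<35)&(hsv[...,1]>110)&(hsv[...,2]>140)
    print(k,m.sum(),np.argwhere(m).mean(0)[::-1].round(2),C[m].mean(0).round(4))
    P=onplane(f,np.argwhere((hsv[...,0]>15)&(hsv[...,0]<38)&(hsv[...,1]>30)&(hsv[...,2]>150))[:,::-1],.022)[:,:2];c=nest(1,0,0,0)
    P=P[(abs(P[:,0]-c[0])<.04)&(abs(P[:,1]-c[1])<.065)];print(len(P),P.mean(0).round(4))
rep()
```

```text
False
True
press t86.4 tcp [0.3715 0.2765 0.0293] F [-2.   0.  -0.4] op 0.003 g 0.3
top 32 [162.91 255.59] [0.3891 0.2799 0.0167]
244 [ 0.4721 -0.0045]
scene 40 [128.72 205.2 ] [0.3896 0.2763 0.0302]
324 [ 0.4764 -0.0019]
 t90.0 tcp [ 0.4504 -0.1987  0.3497] F [-0.   0.2 -0.9] op -0.002 g 0.0
```

The hasp now matches where it hung at the start, and the blank hasn't moved. Handing in.

```bash
python3 -c "
from plant import robot
print(robot.close_job())"
```

```text
the job is handed in; nothing more can be done
None
```

I handed the job in at about 90 s: the box held one blank, now clamped home in nest 1 (no movement under 7.5 N toward rail or stop; arm 1 read 0.06–0.09), with the lid shut and the hasp back over its staple.

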